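# Shift the drilling jig's sled past its spring stop pin

## Robot

A 6-joint arm with a two-finger parallel gripper is mounted at the origin on a cart in front of the work surface, level with it; the furniture and walls round the work are solid. World frame = base frame: x ahead of the robot, y to its left, z up, the work surface at z = 0. Lengths are in m, angles in rad, forces in N, time in s.
With the tool pointing down it reaches from about 0.25 to 0.775 m from the base axis. Payload 4 kg.
Tool frame: the origin (TCP) lies between the finger pads; the fingertips stand ahead of it and the grasp point (between the pads) is the TCP (robot.nose_length is the z of the fingertips in the tool frame, in m); z points along the fingers, y is the direction in which the jaws open and shut (so a half turn about z gives the same grasp; the last joint's range is limited). The gripper opens to 94 mm and grips with 3 to 60 N. Pads are 16 mm wide; open, the fingers measure 119 mm over their backs; the gripper's body (75 mm by 177 mm) begins 78 mm behind the grasp point.
Start: joints at [-1.366, 0.087, 1.371, -0, 1.684, -0.103], TCP at [0.167, -0.524, 0.225] pointing down, gripper open.
Joint ranges: [-3.1, 3.1], [-0.76, 2.03], [0.27, 2.55], [-1.08, 4.22], [0.17, 2.65], [-2.57, 2.57]. Speed limits (rad/s): [2.79, 2.79, 3.14, 3.14, 3.14, 3.14].

## Interface

Orientations are given as a unit quaternion [w, x, y, z].
In Python, from plant import readout, optics, robot gives the robot as it stands. The module is installed in compiled form; this text tells all that it offers.
- The arm moves only by the tool drive_tool, never from a script. Its argument "plan" is a list of rows, each a list of 3 entries, a list of its own where there are three numbers: the finger opening in mm, from 0 to 94, then the shift along the world's x, y, z in mm, then the turn, a rotation vector about the world's x, y, z in rad. In form: [[hand, [x, y, z], [rx, ry, rz]], ...]. A call has 1 to 20 rows; each row is the pose to reach, as a shift and turn from the pose measured when the call began; what a row does not reach only later rows make up. A row lasts 1/12 s, in which the tool goes at most 41.7 mm and 7.16 degrees, less where a joint would pass 70% of its speed; a pose out of reach is approached as far as the arm can. A call with a gripper value outside its range is refused whole. The fingers move at their own pace and stop on an object; "force" is the grip in N (left out, the last holds). Time passes only in rows, so rows that repeat a pose let the fingers close. It gives the time, the measured TCP pose, the force and the opening at its end, in the units of the state.
- readout.get_state(): the state, without advancing time (a new reading comes with each control period).
- optics.read_camera(name): name is "side" or "top" or "wrist"; returns a dict with "image" (400x640x3 uint8, red, green, blue), "range_z" (400x640 float32, m along the optical axis (not along the pixel's ray), 0 where there is no reading), "mtx" (3x3 intrinsics, pixels), "pose" (4x4, takes a point from camera to world coordinates). Camera axes: x right, y up, looking along -z (the intrinsics and any distortion apply to the point x, -y, -z); pixel columns grow to the right and rows downward; lengths in m; the calibration is good to about 2 mm. A picture is of the moment at which its call begins.
- robot.finish_job(): hands the job in, once; it reports no verdict.
The state is a dict: "time": time; "joint_positions": joint angles; "joint_velocities": joint speeds; "effort": joint torques, N m; "position": TCP position; "tool_rot": TCP orientation; "contact_force": force on the tool from outside, world axes, zero at the start; "ft_torque": the same for the moment, N m; "gripper_width": opening from 0.0 (shut) to 1.0 (fully open).
Only numpy, scipy, OpenCV 4.12 (cv2) and the standard library are available. Lean on these libraries where they do the work, as an engineer would, in place of code of your own. Each camera call takes 0.05 s, during which the arm holds its last target. There are 200 camera calls.

## Task

Move the drilling jig's sled on to its next station: with the fingertips, press the steel release bar down so that the stop pin drops, and keep it down while you push the sled's tab from behind past the pin. Push the sled gently but fully home against the end stop, without forcing it, and let the bar spring back up, so that the pin stands behind the tab. Nothing is to be gripped or lifted: leave the pine block lying in the sled untouched, and the other things where they are.

Things in the scene. Friction and masses are not known exactly. Their poses are not given: they have to be found in the camera images.
- jig: The drilling jig: a fixed plywood base board, 12 mm high, x = -155 to +180 mm, y = -105 to +95 mm. Origin on the table. Its x axis is the way the sled must travel (towards the end stop), y points from the release bar's side to the sled's rails, z up. 'Jig x, y' below are in this frame.
- bar (a joint): Press depth (m) of the spring release bar: flat, steel, jig x = -145 to +60 mm, y = -90 to -10 mm, top 36 mm above the table when up (0). Pressed anywhere it goes straight down, to a hard stop at 0.014; 3 N to start, 8 N at the bottom; it springs back. It carries the stop pin. At 0.007 the pin is just below the tab; keep it beyond 0.009 while the tab goes past.
- sled (a joint): Travel (m) of the wooden sled along jig +x on its rails (captive): starts at 0 to 0.025, the tab meets the raised pin at 0.048, is clear beyond it at 0.072, home against the end stop at 0.105. It takes about 2 N to push and stays where it is left; it cannot be forced past the raised pin.
- pin_top (a point): Centre of the top of the stop pin, a round steel pin 12 mm across which stands 11 mm above the bar's top, near the bar's edge next to the rails (jig x = 0, y = -18 mm); its top is 47 mm above the table when up and goes down with the bar.
- tab (a point): Upper edge of the rear face of the sled's push tab, at jig y = -55 mm: push on this face. The tab is an upright aluminium plate fixed to the sled, 12 mm thick (from here forwards), jig y = -95 to +10 mm, 40 to 72 mm above the table: 4 mm over the raised bar. At sled travel s mm the rear face is at jig x = s - 66 mm. Its front face is not to be touched or gripped.
- bed (a point): Centre of the sled's floor, 30 mm above the table (jig y = +45 mm); axes as the jig's. The floor is 122 x 51 mm inside a rim 10 mm high; the sled is 130 mm long (jig x) and 70 mm wide.
- stop_face (a point): Middle of the upper edge of the end stop's face, a wooden bar across the rails that the sled's front comes to at the end; 42 mm above the table. It is rigid: stop pushing when the sled meets it (over 40 N on the tab is too rough).
- block_mid (a point): Centre of the loose pine block lying in the sled, 90 mm (along jig x) x 45 x 38 mm high, its top 68 mm above the table; it rides along in the sled and may slide a little in it.
- battery: A small round battery cell, 15 mm across and 50 mm long, lying on the jig's base board beyond the end of the release bar; leave it alone. Origin at the centre of its underside.
- tape_measure: A tape measure standing on the table behind the jig, 36 x 77 x 62 mm high; leave it alone. Origin at the centre of its underside.
- small_tape: A small roll of dark tape, 53 mm across and 19 mm high, on the table behind the jig; leave it alone. Origin at the centre of its underside.
- offcut: A small wooden off-cut, 38 x 60 x 19 mm high, on the table beyond the end-stop end of the jig; leave it alone. Origin at the centre of its underside.

How it is judged:
On the way, in this order (a step that is already met when the one before it is completed fails the run):
1. the release bar is pressed down (at least 9 mm) while the tab is still before the pin (value of joint bar above 0.009 m and value of joint sled below 0.048 m), for 0.1 s.
2. the tab goes over the pin while the bar is still held down (at least 9 mm) (value of joint bar above 0.009 m and value of joint sled between 0.05 and 0.072 m), for 0.04 s.
At the end, for the whole second after the job is handed in: The sled is within 5 mm of its end stop and at rest, the release bar is up again (within 2 mm) with the pin behind the tab, and the block lies flat in the sled (value of joint sled above 0.1 m and value of joint bar below 0.002 m and velocity of joint sled below 0.005 m/s and x of block_mid in the frame of bed between -0.022 and 0.022 m and y of block_mid in the frame of bed between -0.008 and 0.008 m and z of block_mid in the frame of bed between 0.014 and 0.024 m); the robot touches nothing.
It fails at once if the block in the sled is touched by the fingers (contact force between the fingers and block above 0.5 N).
It fails at once if the block is lifted out of the sled (z of block_mid in the frame of bed above 0.032 m).
It fails at once if the tab is gripped (its front face is touched) (contact force between the fingers and sled_c7 above 1 N).
It fails at once if one of the other things is shifted or lifted (by more than 15 mm) (distance of any of battery, tape_measure, small_tape, offcut from where it was at the start of the episode above 0.015 m).
It fails at once if the tab is pushed roughly (with more than 40 N) (contact force between the fingers and sled_c5 above 40 N).
It also fails if it takes over 35 s, if anything falls off the work surface, if the arm or the gripper's body presses on something with over 40 N, if the wrist force passes 120 N, or if a joint passes its speed limit or range.

## Working session

There is one attempt and no reset: what is moved stays moved. The work goes in short steps, Python scripts to look and compute and a tool call to move; the robot and the scene stay as the last step left them, time stands still between calls to the robot, and variables do not carry over. Pictures are saved under pics/ and viewed, about 8 in all and at most 12, crops included, and the job is handed in when it is done.

Besides the shell and the picture viewer there is one more tool, called by a JSON object that holds its "api" and its "payload", one argument or row to a line. drive_tool: Moves the arm, as the interface text tells. Its arguments: {"type":"object","properties":{"plan":{"type":"array","items":{"type":"array"}},"force":{"type":"number"}},"required":["plan"]}

```bash
mkdir -p pics; cat > h.py <<'E'
import numpy as np,cv2
from plant import readout,optics,robot
def cam(n,f=None):
    c=optics.read_camera(n)
    if f: cv2.imwrite(f,c["image"][:,:,::-1])
    return c
def cloud(c):
    z=c["range_z"];v,u=np.mgrid[0:400,0:640]
    K=c["mtx"];x=(u-K[0,2])/K[0,0]*z;y=(v-K[1,2])/K[1,1]*z
    P=np.stack([x,-y,-z],-1)@c["pose"][:3,:3].T+c["pose"][:3,3]
    P[z==0]=np.nan
    return P
E
python3 - <<'E'
from h import *
c=cam("top","pics/top.png");np.savez("top.npz",P=cloud(c),im=c["image"])
c=cam("side","pics/side.png");np.savez("side.npz",P=cloud(c),im=c["image"])
print(readout.get_state(),robot.nose_length)
E
```

```text
{'time': 0.1, 'joint_positions': array([-1.36610926e+00,  8.78829490e-02,  1.37206450e+00, -8.10216518e-06,
        1.68361812e+00, -1.03095584e-01]), 'joint_velocities': array([-0.00028293, -0.00111566, -0.00242897,  0.00052672,  0.000105  ,
        0.00031096]), 'effort': array([ 1.42732722e-03, -3.41252625e+01, -3.03301013e+01,  7.20081059e-02,
        3.04207450e-02, -1.01140602e-04]), 'position': array([ 0.16652357, -0.52371148,  0.22343978]), 'tool_rot': array([-9.84981092e-04,  9.88181669e-01,  1.53284102e-01, -5.41068972e-05]), 'contact_force': array([-0.24770567,  0.66636689,  0.33935121]), 'ft_torque': array([-0.03066702, -0.04577875, -0.04776224]), 'gripper_width': 0.9999058806309734} 0.019
```

View pics/top.png

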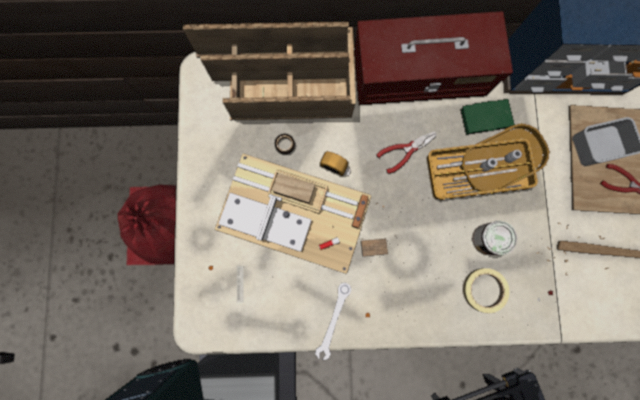

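View pics/side.png

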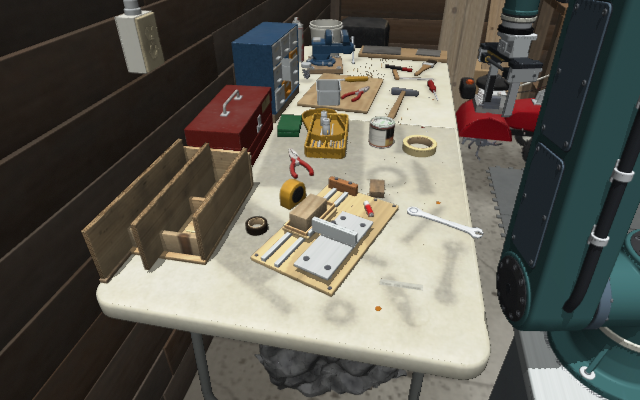

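The top view shows the jig with board corners at about (243,156), (368,192), (348,270) and (218,228). The tab is at about (268,215), the bar on its near side and the end stop on the right (362,210).

```bash
python3 - <<'E'
from h import *
for n,roi in (("top",(210,150,375,276)),("side",(248,175,402,298))):
    d=np.load(n+".npz");P=d["P"]
    u0,v0,u1,v1=roi
    for pt in {"top":[(236,215),(290,232),(222,230),(300,185),(268,216),(310,250),(300,300)],"side":[(322,262),(350,225),(310,212)]}[n]: print(n,pt,P[pt[1],pt[0]].round(4))
    S=np.zeros((400,640),bool);S[v0:v1,u0:u1]=1
    for lo,hi in ((.007,.017),(.0315,.0405),(.062,.08)):
        m=(S&(P[...,2]>lo)&(P[...,2]<hi)).astype(np.uint8)
        k,l,st,_=cv2.connectedComponentsWithStats(m)
        for i in range(1,k):
            if st[i,4]>60:
                q=P[l==i][:,:2].astype(np.float32);r=cv2.minAreaRect(q*1000)
                print(n,lo,st[i],np.round(r[0],1),np.round(r[1],1),round(r[2],1))
E
python3 - <<'E'
import cv2
im=cv2.imread('pics/top.png')[145:280,205:380];cv2.imwrite('pics/topc.png',cv2.resize(im,None,fx=4.4,fy=4.4,interpolation=cv2.INTER_CUBIC))
E
```

```text
top (236, 215) [ 0.5207 -0.0764  0.0341]
top (290, 232) [ 0.4773 -0.2032  0.0356]
top (222, 230) [ 0.4879 -0.0393  0.0128]
top (300, 185) [ 0.5829 -0.2297  0.0676]
top (268, 216) [ 0.5124 -0.1555  0.0704]
top (310, 250) [ 0.4349 -0.249   0.012 ]
top (300, 300) [ 0.3182 -0.2224 -0.0023]
top 0.007 [ 214  154  157  120 5286] [ 526.7 -209.4] [335.  199.8] 70.3
top 0.007 [234 167  39  21 350] [ 616.4 -113.3] [93.6 25.2] 69.3
top 0.0315 [268 181  26  22  81] [ 563.6 -175.4] [71.4 34.5] 40.3
top 0.0315 [295 183  32  30 131] [ 563.  -253.6] [59.9 67.7] 70.1
top 0.0315 [ 218  193   49   44 1343] [521.5 -91.2] [96.1 79.7] 70.2
top 0.0315 [ 263  208   48   44 1302] [ 484.6 -195.4] [92.6 80.6] 70.2
top 0.062 [272 173  43  30 754] [ 578.1 -212.9] [90.3 45.4] 70.9
top 0.062 [256 196  20  45 264] [ 508.4 -149.6] [ 12.4 104.3] 70.1
side (322, 262) [ 0.5194 -0.0731  0.0349]
side (350, 225) [ 0.4808 -0.1982  0.0369]
side (310, 212) [ 0.5694 -0.1889  0.0668]
side 0.007 [317 185  16  12  84] [ 569.6 -357. ] [56.6 22.4] 67.3
side 0.007 [327 189  17  14 112] [ 538.1 -338.6] [52.7 22. ] 71.3
side 0.007 [ 251  189  148  106 3734] [ 523.6 -218.4] [360.8 200.1] 70.2
side 0.007 [280 193  26  15  83] [ 633.5 -299.1] [70.1 28.1] 39.4
side 0.007 [248 216  18  11  71] [ 703.2 -200.5] [43.1 29.4] 38.6
side 0.007 [248 223  20  11  71] [ 687.9 -174.1] [46.6 17.8] 36.0
side 0.0315 [328 176  30  15 119] [ 524.2 -366.4] [21.6 80. ] 69.7
side 0.0315 [279 186  26  14  78] [ 635.1 -296. ] [66.8 29.7] 35.1
side 0.0315 [318 201  17  18  91] [ 542.2 -243.1] [65.6 20.4] 81.1
side 0.0315 [334 211  39  32 543] [ 482.1 -201. ] [79.8 80.6] 69.8
side 0.0315 [283 220  31  16 198] [ 592.5 -167.9] [34.4 71.1] 87.2
side 0.0315 [ 294  233   60   47 1473] [521.  -94.3] [110.4  81.2] 70.5
side 0.062 [289 193  38  28 532] [ 579.6 -210.6] [93. 47.] 71.1
side 0.062 [312 216  46  23 330] [ 508.8 -148. ] [ 16.9 104.3] 70.9
```

View pics/topc.png

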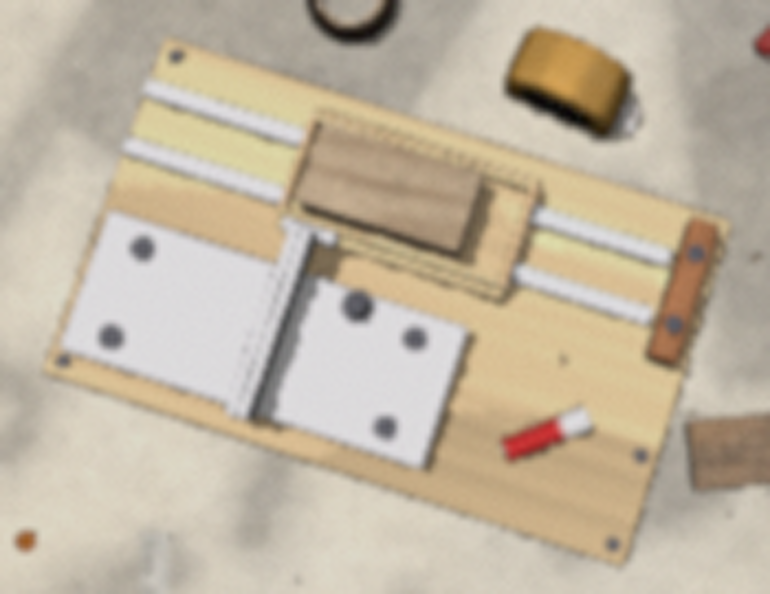

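The jig frame comes out as origin (535.6, -199.3) mm, x axis (-0.339, -0.941) and y axis (0.941, -0.339). Sled travel is about 22 mm. I'll press with closed fingers on the bar at jig (-70, -55), jaws along jig y, then push in +x.

{"api": "drive_tool", "payload": {
  "plan": [
    [0,[26,31,0],[0,0,0.07]],
    [0,[52,63,0],[0,0,0.14]],
    [0,[79,94,-5],[0,0,0.21]],
    [0,[105,126,-10],[0,0,0.28]],
    [0,[131,157,-15],[0,0,0.35]],
    [0,[157,189,-20],[0,0,0.42]],
    [0,[184,220,-25],[0,0,0.49]],
    [0,[210,252,-30],[0,0,0.56]],
    [0,[236,283,-40],[0,0,0.63]],
    [0,[262,315,-50],[0,0,0.7]],
    [0,[289,346,-60],[0,0,0.78]],
    [0,[315,378,-70],[0,0,0.85]],
    [0,[341,409,-80],[0,0,0.918]],
    [0,[341,409,-90],[0,0,0.918]],
    [0,[341,409,-100],[0,0,0.918]],
    [0,[341,409,-100],[0,0,0.918]],
    [0,[341,409,-100],[0,0,0.918]]
  ],
  "force": 20
}}

```text
time: 1.52
position: [0.5062, -0.1156, 0.1224]
tool_rot: [-0.002, 0.819, 0.574, -0.001]
contact_force: [-0.0, -0.2, 0.0]
gripper_width: 0.008
```

```bash
cat >> h.py <<'E'
O=np.array([535.6,-199.3]);X=np.array([-.339,-.941]);Y=np.array([.941,-.339])
def st():
    s=readout.get_state();p=s["position"]*1000;d=p[:2]-O
    print("t",round(s["time"],2),"tcp",p.round(1),"jig",(d@X).round(1),(d@Y).round(1),"tip z",round(p[2]-19,1),"F",s["contact_force"].round(1),"Fx_j",(s["contact_force"][:2]@X).round(1),"q",s["tool_rot"].round(3),"w",round(s["gripper_width"],3))
E
python3 - <<'E'
from h import *
st()
c=cam("side");cv2.imwrite("pics/s2.png",cv2.resize(c["image"][150:320,220:440,::-1],None,fx=3.5,fy=3.5))
E
```

```text
t 1.52 tcp [ 506.2 -115.6  122.4] jig -68.8 -56.0 tip z 103.4 F [-0.  -0.2  0. ] Fx_j 0.2 q [-0.002  0.819  0.574 -0.001] w 0.008
```

View pics/s2.png

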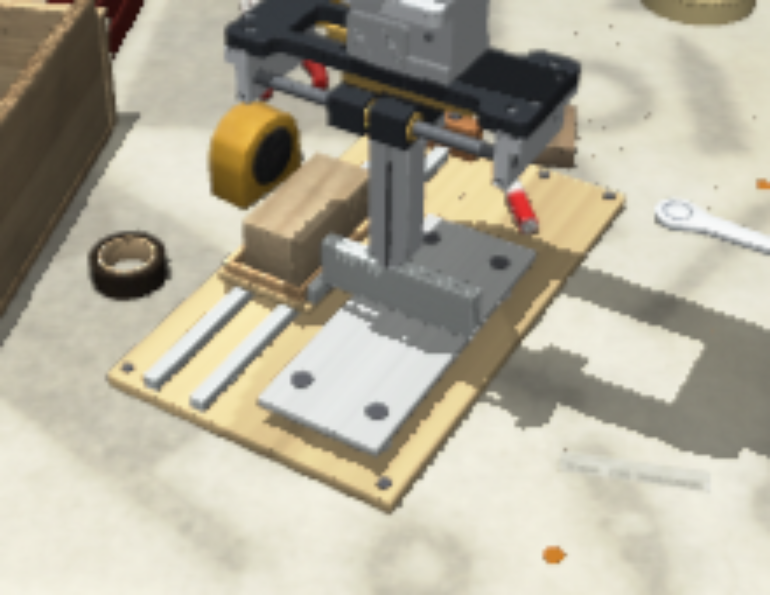

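The side view shows the closed fingers above the tab, tip at about (400,262) in the crop. The image alone can't tell whether the tip is behind or in front of the tab, so I'll check with depth.

```bash
python3 - <<'E'
from h import *
for n in("side","top"):
    c=cam(n);P=cloud(c)*1000;Q=P[...,:2]-O
    J=np.stack([Q@X,Q@Y,P[...,2]],-1)
    for nm,lo,hi,b in (("finger",80,150,(-110,-20,-90,-20)),("tab",48,75,(-70,0,-92,-25))):
        m=(J[...,2]>lo)&(J[...,2]<hi)&(J[...,0]>b[0])&(J[...,0]<b[1])&(J[...,1]>b[2])&(J[...,1]<b[3])
        if m.sum()>3:print(n,nm,m.sum(),np.percentile(J[m],[3,20,50,80,97],axis=0).round(1).tolist())
E
```

```text
side finger 266 [[-80.8, -68.4, 107.6], [-79.9, -67.4, 117.0], [-78.9, -59.7, 129.7], [-75.1, -50.6, 142.2], [-62.6, -44.4, 148.4]]
side tab 332 [[-46.4, -90.1, 48.9], [-45.3, -79.5, 54.0], [-44.2, -61.3, 63.6], [-41.9, -42.2, 70.7], [-34.5, -27.6, 72.3]]
top tab 190 [[-43.2, -90.0, 50.5], [-40.8, -78.7, 68.5], [-36.4, -59.1, 70.8], [-32.0, -38.2, 72.6], [-31.6, -27.2, 74.4]]
```

{"api": "drive_tool", "payload": {
  "plan": [
    [0,[0,0,-20],[0,0,0]],
    [0,[0,0,-40],[0,0,0]],
    [0,[0,0,-55],[0,0,0]],
    [0,[0,0,-64],[0,0,0]],
    [0,[0,0,-68],[0,0,0]],
    [0,[0,0,-71],[0,0,0]],
    [0,[0,0,-74],[0,0,0]],
    [0,[0,0,-77],[0,0,0]],
    [0,[0,0,-79],[0,0,0]],
    [0,[0,0,-79],[0,0,0]],
    [0,[0,0,-79],[0,0,0]]
  ]
}}

```text
time: 2.58
position: [0.5076, -0.1168, 0.0469]
tool_rot: [0.001, 0.819, 0.574, -0.0]
contact_force: [-4.1, -0.4, 6.5]
gripper_width: 0.005
```

```bash
cat >> h.py <<'E'
def look():
    for n in("side","top"):
        c=cam(n);P=cloud(c)*1000;Q=P[...,:2]-O
        J=np.stack([Q@X,Q@Y,P[...,2]],-1);x,y,z=J[...,0],J[...,1],J[...,2]
        b=(abs(y+50)<35)&(x>-140)&(x<-95)&(z>15)&(z<45)
        f=(x>20)&(x<55)&(abs(y+50)<35)&(z>15)&(z<39)
        t=(abs(y+55)<32)&(z>66)&(z<75)&(x>-70)&(x<65)
        k=(y>28)&(y<62)&(z>62)&(z<74)
        r=lambda a:np.round(np.median(a),1) if a.size else None
        print(n,"bar z rear/front",r(z[b]),r(z[f]),"tab x 5-95",np.percentile(x[t],[5,50,95]).round(1) if t.any() else None,"block x,y",r(x[k]),r(y[k]))
E
python3 -c "
from h import *
st();look()"
```

```text
t 2.58 tcp [ 507.6 -116.8   46.9] jig -68.2 -54.3 tip z 27.9 F [-4.1 -0.4  6.5] Fx_j 1.8 q [ 0.001  0.819  0.574 -0.   ] w 0.005
side bar z rear/front 27.2 27.3 tab x 5-95 [-64.  -42.5 -33.6] block x,y -22.4 46.8
top bar z rear/front None 27.8 tab x 5-95 [-43.  -37.4 -31.7] block x,y 6.8 47.1
```

{"api": "drive_tool", "payload": {
  "plan": [
    [0,[0,0,-6],[0,0,0]],
    [0,[0,0,-9],[0,0,0]],
    [0,[0,0,-9],[0,0,0]],
    [0,[0,0,-9],[0,0,0]]
  ]
}}

```text
time: 3.02
position: [0.5084, -0.117, 0.0411]
tool_rot: [0.002, 0.819, 0.574, 0.001]
contact_force: [-5.9, 1.1, 11.8]
gripper_width: 0.005
```

```bash
python3 -c "
from h import *
st();look()"
```

```text
t 3.02 tcp [ 508.4 -117.    41.1] jig -68.3 -53.5 tip z 22.1 F [-5.9  1.1 11.8] Fx_j 0.9 q [0.002 0.819 0.574 0.001] w 0.005
side bar z rear/front 21.5 21.6 tab x 5-95 [-63.7 -41.8 -33.9] block x,y -28.0 44.7
top bar z rear/front None 21.8 tab x 5-95 [-42.5 -37.2 -31.8] block x,y 8.0 47.1
```

The bar is on its hard stop (14 mm) at 12 N. Next I push along jig +x and keep the down bias.

{"api": "drive_tool", "payload": {
  "plan": [
    [0,[-1.4,-3.8,-3],[0,0,0]],
    [0,[-2.7,-7.5,-3],[0,0,0]],
    [0,[-4.1,-11.3,-3],[0,0,0]],
    [0,[-5.4,-15.1,-3],[0,0,0]],
    [0,[-6.8,-18.8,-3],[0,0,0]],
    [0,[-8.1,-22.6,-3],[0,0,0]],
    [0,[-9.5,-26.3,-3],[0,0,0]],
    [0,[-10.8,-30.1,-3],[0,0,0]],
    [0,[-12.2,-33.9,-3],[0,0,0]],
    [0,[-13.6,-37.6,-3],[0,0,0]],
    [0,[-13.6,-37.6,-3],[0,0,0]]
  ]
}}

```text
time: 4.03
position: [0.4984, -0.1534, 0.0414]
tool_rot: [0.003, 0.819, 0.574, 0.005]
contact_force: [1.2, 5.2, 8.0]
gripper_width: 0.004
```

```bash
python3 -c "
from h import *
st();look()"
```

```text
t 4.03 tcp [ 498.4 -153.4   41.4] jig -30.5 -50.5 tip z 22.4 F [1.2 5.2 8. ] Fx_j -5.3 q [0.003 0.819 0.574 0.005] w 0.004
side bar z rear/front 21.7 21.7 tab x 5-95 [-42.2 -22.4 -12.8] block x,y 8.6 46.8
top bar z rear/front 23.3 22.2 tab x 5-95 None block x,y 36.1 48.8
```

{"api": "drive_tool", "payload": {
  "plan": [
    [0,[-2,-4,-5],[0,0,0]],
    [0,[-4,-8,-5],[0,0,0]],
    [0,[-6,-12,-5],[0,0,0]],
    [0,[-8,-16,-5],[0,0,0]],
    [0,[-9.5,-20,-5],[0,0,0]],
    [0,[-11.5,-24,-5],[0,0,0]],
    [0,[-13,-28,-5],[0,0,0]],
    [0,[-15,-32,-5],[0,0,0]],
    [0,[-17,-36,-5],[0,0,0]],
    [0,[-18.5,-39,-5],[0,0,0]],
    [0,[-19,-41,-5],[0,0,0]],
    [0,[-19,-41,-5],[0,0,0]]
  ]
}}

```text
time: 5.13
position: [0.4848, -0.1931, 0.0412]
tool_rot: [0.006, 0.819, 0.574, 0.011]
contact_force: [3.9, 8.2, 12.3]
gripper_width: 0.006
```

```bash
python3 -c "
from h import *
st();look()"
```

```text
t 5.13 tcp [ 484.8 -193.1   41.2] jig 11.4 -49.9 tip z 22.2 F [ 3.9  8.2 12.3] Fx_j -9.1 q [0.006 0.819 0.574 0.011] w 0.006
side bar z rear/front 21.5 21.6 tab x 5-95 [ 0.3 19.6 29.9] block x,y 55.2 46.6
top bar z rear/front 22.1 None tab x 5-95 None block x,y 79.2 49.2
```

{"api": "drive_tool", "payload": {
  "plan": [
    [0,[-1.4,-3,-3],[0,0,0]],
    [0,[-2.6,-6,-3],[0,0,0]],
    [0,[-3.8,-9,-3],[0,0,0]],
    [0,[-5,-12,-3],[0,0,0]],
    [0,[-5.7,-14,-3],[0,0,0]],
    [0,[-6.4,-16,-3],[0,0,0]],
    [0,[-6.4,-16,-3],[0,0,0]]
  ]
}}

```text
time: 5.82
position: [0.4814, -0.2077, 0.0412]
tool_rot: [0.008, 0.818, 0.574, 0.014]
contact_force: [0.9, 6.8, 7.7]
gripper_width: 0.01
```

```bash
python3 -c "
from h import *
st();look()"
```

```text
t 5.82 tcp [ 481.4 -207.7   41.2] jig 26.3 -48.2 tip z 22.2 F [0.9 6.8 7.7] Fx_j -6.8 q [0.008 0.818 0.574 0.014] w 0.01
side bar z rear/front 21.4 21.5 tab x 5-95 [15.3 34.6 44.1] block x,y 72.0 46.6
top bar z rear/front 22.0 None tab x 5-95 None block x,y 94.4 49.3
```

{"api": "drive_tool", "payload": {
  "plan": [
    [0,[-0.4,-1.5,-2],[0,0,0]],
    [0,[-0.8,-2.5,-2],[0,0,0]],
    [0,[-1.2,-3.5,-2],[0,0,0]],
    [0,[-1.5,-4.5,-2],[0,0,0]],
    [0,[-1.7,-5,-2],[0,0,0]],
    [0,[-1.7,-5,-2],[0,0,0]]
  ]
}}

```text
time: 6.42
position: [0.4818, -0.2106, 0.0415]
tool_rot: [0.008, 0.818, 0.575, 0.017]
contact_force: [-1.0, 7.3, 8.0]
gripper_width: 0.006
```

```bash
python3 -c "
from h import *
st();look()"
```

```text
t 6.42 tcp [ 481.8 -210.6   41.5] jig 28.9 -46.8 tip z 22.5 F [-1.   7.3  8. ] Fx_j -6.5 q [0.008 0.818 0.575 0.017] w 0.006
side bar z rear/front 21.7 21.9 tab x 5-95 [17.  36.7 47.9] block x,y 72.9 46.6
top bar z rear/front 22.3 None tab x 5-95 None block x,y 98.1 48.8
```

{"api": "drive_tool", "payload": {
  "plan": [
    [0,[-1.5,-1.5,-2],[0,0,0]],
    [0,[-2.5,-3,-2],[0,0,0]],
    [0,[-3,-4.5,-2],[0,0,0]],
    [0,[-4,-6,-2],[0,0,0]],
    [0,[-4.5,-7,-2],[0,0,0]],
    [0,[-4.5,-7,-2],[0,0,0]]
  ]
}}

```text
time: 7.02
position: [0.4816, -0.2113, 0.0418]
tool_rot: [0.006, 0.818, 0.575, 0.025]
contact_force: [6.6, 19.1, 6.6]
gripper_width: 0.007
```

```bash
python3 -c "
from h import *
st();look()
c=cam('top');cv2.imwrite('pics/t3.png',cv2.resize(c['image'][145:280,205:380,::-1],None,fx=4.4,fy=4.4))"
```

```text
t 7.02 tcp [ 481.6 -211.3   41.8] jig 29.6 -46.8 tip z 22.8 F [ 6.6 19.1  6.6] Fx_j -20.2 q [0.006 0.818 0.575 0.025] w 0.007
side bar z rear/front 22.0 22.3 tab x 5-95 [18.8 37.8 48.2] block x,y 76.3 47.0
top bar z rear/front 22.4 None tab x 5-95 None block x,y 99.2 49.3
```

View pics/t3.png

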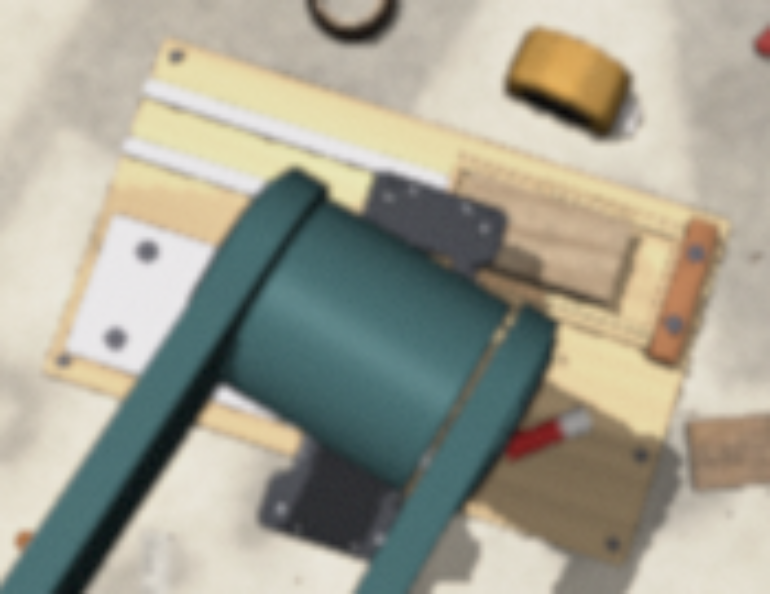

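The top view shows the sled's front against the end stop at about (660,300), and the push force rose to 20 N with almost no motion, so it is home. I'll back off the tab and then lift.

{"api": "drive_tool", "payload": {
  "plan": [
    [0,[2,5,-1],[0,0,0]],
    [0,[3,9,0],[0,0,0]],
    [0,[4,12,2],[0,0,0]],
    [0,[4,12,6],[0,0,0]],
    [0,[4,12,10],[0,0,0]],
    [0,[4,12,14],[0,0,0]],
    [0,[4,12,20],[0,0,0]],
    [0,[4,12,40],[0,0,0]],
    [0,[4,12,70],[0,0,0]],
    [0,[4,12,110],[0,0,0]],
    [0,[0,12,150],[0,0,0]],
    [0,[-40,12,150],[0,0,0]],
    [0,[-80,12,150],[0,0,0]],
    [0,[-120,12,150],[0,0,0]],
    [0,[-150,12,150],[0,0,0]],
    [0,[-150,12,150],[0,0,0]],
    [0,[-150,12,150],[0,0,0]],
    [0,[-150,12,150],[0,0,0]]
  ]
}}

```text
time: 8.67
position: [0.332, -0.1992, 0.1917]
tool_rot: [0.006, 0.818, 0.575, 0.025]
contact_force: [-0.2, -0.2, -0.4]
gripper_width: 0.006
```

```bash
python3 -c "
from h import *
st();look()
c=cam('side');cv2.imwrite('pics/s4.png',cv2.resize(c['image'][150:320,220:440,::-1],None,fx=3.5,fy=3.5))"
```

```text
t 8.67 tcp [ 332.  -199.2  191.7] jig 68.9 -191.6 tip z 172.7 F [-0.2 -0.2 -0.4] Fx_j 0.2 q [0.006 0.818 0.575 0.025] w 0.006
side bar z rear/front 35.5 35.6 tab x 5-95 [36.8 40.5 48.9] block x,y 77.4 46.6
top bar z rear/front 36.0 35.9 tab x 5-95 [39.8 45.4 51.1] block x,y 90.4 47.0
```

View pics/s4.png

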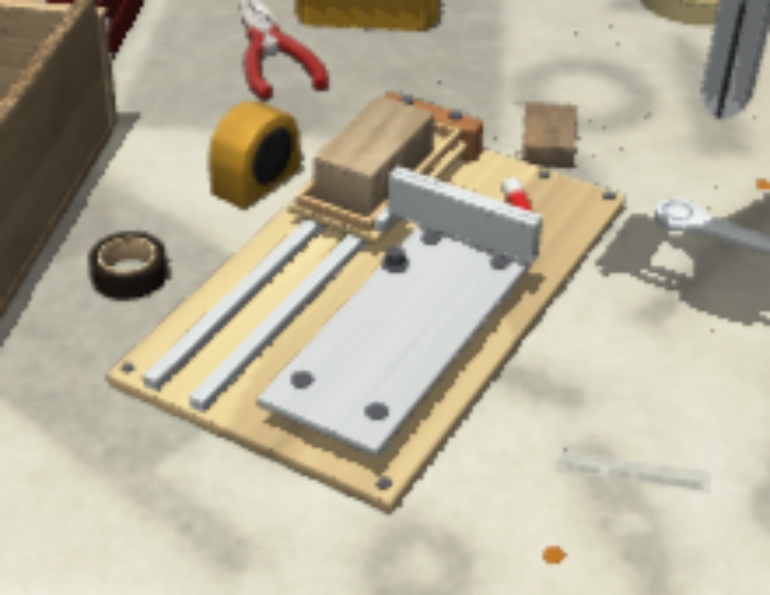

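The side view shows the pin standing up behind the tab at about (395,258), the tab forward, and the block flat in the sled. Tab centre moved from -37.4 to +45.4 mm, so s is about 105 mm. The bar is at 36 mm, which is fully up. I'm handing in.

```bash
python3 -c "
from h import *
print(robot.finish_job())"
```

```text
the job is handed in; nothing more can be done
None
```

The sled is home against the end stop and the bar has sprung back up with the pin behind the tab. I handed the job in at about 9 s on the robot's clock; it gave no verdict.

**What I did:** I pressed the bar to its hard stop (about 14 mm, 12 N) with the fingers closed. Keeping it down, I slid along it and pushed the tab from behind past the pin. I stopped when the push force rose from about 7 N to 20 N with less than 1 mm of movement. Then I backed off, lifted clear and let the bar spring up.

**Last checks:**
- **Sled:** travel was about 105 mm (tab centre from -37.4 to +45.4 mm in the jig frame).
- **Bar and pin:** the bar's top measured 35.5–36 mm, and the pin was visible behind the tab.
- **Block and other things:** the block looked flat in the sled, and the other things appeared to be where they were; I did not measure them.
- **Robot:** it was touching nothing, with less than 0.5 N on the tool.

No check failed. The push line drifted about 8 mm towards the rails, with my corrections only partly holding it, but the fingers stayed clear of the pin. While the arm blocked the view, the side and top cameras disagreed on the block's position along the jig. Part of that gap remained afterwards (77 and 90 mm), so I did not rely on the side camera's value.

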